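Pack the drawer unit and click on its last post cap

ROBOT

A 7-joint arm with a two-finger parallel gripper is mounted at the origin on the work surface; the furniture and walls round the work are solid. World frame = base frame: x ahead of the robot, y to its left, z up, the work surface at z = 0. Lengths are in mm, angles in rad, forces in N, time in s.
With the tool pointing down it reaches from about 400 to 750 mm from the base axis. Payload 19.5 kg.
Tool frame: the origin (TCP) lies on the centre line of the jaws, within the pads' length; the fingertips stand 19 mm ahead of it and the grasp point (between the pads) is the TCP; z points along the fingers, y is the line along which they close (so a half turn about z gives the same grasp; the last joint's range is limited). The gripper opens to 85 mm and grips with 20 to 120 N. Pads are 22 mm wide; open, the fingers measure 114 mm over their backs; the gripper's body (76 mm by 85 mm) begins 54 mm behind the grasp point. The pads swing forward as they close: fully open they stand 13 mm farther back than shut.
Start: joints at [-1.248, 0.707, -0.028, 1.485, 0.022, 0.951, -0.075], TCP at [205.125, 537.141, 250.268] pointing down, gripper open.
Joint ranges: [-2.71, 2.71], [-0.32, 2.16], [-1.57, 1.52], [0, 2.45], [-1.46, 4.6], [0, 2.02], [-2.83, 2.83]. Speed limits (rad/s): [1.89, 1.89, 2.57, 2.57, 3.01, 3.01, 3.01].

INTERFACE

Orientations are given as a unit quaternion [x, y, z, w].
In Python, from plant import bot, capture, ticket, regions_of, pinpoint gives the robot as it stands.
- The arm moves only by the tool move_tool, called after "Call:" as a command line: name --argument value ..., lists and objects as JSON in quotes. Schema: {"type":"object","properties":{"moves":{"type":"array","items":{"type":"object","properties":{"sx":{"type":"number"},"sy":{"type":"number"},"sz":{"type":"number"},"ax":{"type":"number"},"ay":{"type":"number"},"az":{"type":"number"}},"additionalProperties":false},"minItems":1,"maxItems":20},"jaw":{"type":"number"},"force":{"type":"number"},"only":{"type":"string"},"quiet":{"type":"boolean"},"lines":{"type":"string"}},"required":["moves"],"additionalProperties":false}. moves is a list of rows, 1 to 20 of them, each an object with the fields sx, sy, sz (the shift in normalised numbers (1 is 750 mm)), ax, ay, az (a rotation vector in shares of pi rad (1.0 is pi rad)); a field left out counts as zero; each row is the pose to reach, as a shift and turn from the pose commanded when the call began, along the tool's axes at that moment; what a row does not reach only later rows make up. A row lasts 1/12 s, in which the tool goes at most 41.7 mm and 0.125 rad, less where a joint would pass 70% of its speed; a pose out of reach is approached as far as the arm can. jaw is the finger opening in mm, set as the call begins (left out keeps the last). The fingers move at their own pace and stop on an object; force is the grip in N (left out, the last holds). Time passes only in rows, so rows that do not move let the fingers close. The tool returns the time, the measured TCP pose, the force, the opening and the grip force at its end. only (a regular expression) keeps the lines of the reply that match it, lines (a string "A,B") keeps lines A to B, and quiet returns only ok. A shift or turn number past 1, either way, is cut back to 1. Input that does not fit is refused with a message, and nothing moves.
- bot.state(): the state, without advancing time (a new reading comes with each control period).
- capture(name): name is "scene" or "top" or "wrist"; returns a dict with "image" (480x640x3 uint8, red, green, blue), "vertical_fov" (degrees; the focal length in pixels is half the picture's height over the tangent of half this angle, whatever the lens; pixels are square), "cx", "cy" (the principal point, pixels), "cam_to_world" (4x4, takes a point from camera to world coordinates). Camera axes: x right, y up, looking along -z (the intrinsics and any distortion apply to the point x, -y, -z); pixel columns grow to the right and rows downward; lengths in mm; the calibration is good to about 2 mm. A picture is of the moment at which its call begins. There is no depth.
- ticket.job_done(): hands the job in; it is judged then, once.
Trained networks look in the newest picture that a camera, given by its name, has taken for a name from the list of things; names that differ only in an ending like _2 or _b are one class to them, and where a whole thing is asked for, a point or a joint stands for the part that bears it (a point fixed in the world has none). Each returns a list of dicts, best first, with "score" (0 to 1); they miss things now and then, are a little off and sometimes report something else, mostly with a low value. They report only what shows in the picture. A call takes as long as a camera call. They do not tell look-alikes from the thing itself.
- regions_of(camera, thing): "mask" (480x640 bool, what is visible of it) and "extent" ([left, top, width, height] in pixels, round what is visible of it).
- pinpoint(camera, thing): "centre" ([column, row] in pixels: a listed point, or the origin of a listed thing).
The state is a dict: "clock": time; "joint_positions": joint angles; "joint_velocities": joint speeds; "tau": joint torques, N m; "eef_pos": TCP position; "orientation": TCP orientation; "ft_force": force on the tool from outside, world axes, zero at the start; "wrist_torque": the same for the moment, N m; "finger_gap": finger opening in mm; "grip_force": force on a finger pad.
Only numpy, scipy, OpenCV 4.12 (cv2) and the standard library are available. Lean on these libraries where they do the work, as an engineer would, in place of code of your own. Each camera call takes 0.05 s, during which the arm holds its last target. There are 200 camera calls.

TASK

Get the small wooden drawer unit ready to go out, leaving the other things on the bench where they lie: lay the carton of spare fittings in its open drawer and slide the drawer fully shut, so that nothing sticks out when you lean on the unit. Then take the loose black end cap and press it straight down onto the one bare post until it clicks, and keep pressing after it gives way so that it sits fully home on the shoulder. Finish there, still holding the cap and pressing it down firmly, without letting go.

Things in the scene. Friction and masses are not known exactly. Their poses are not given: they have to be found in the camera images.
- chest: The drawer unit, a light wooden box 240 deep (its x), 200 wide (y) and 95 high, on a 3 mm rubber mat 262 x 222; it stands fast. Origin: centre of its underside on the bench; z up; its drawer front faces its own -x. Its flat top is at z = 95; a post stands on the top at each corner, at about x = +-93, y = +-73.
- drawer (a joint): The drawer's travel in m: 0 shut (drawer_floor is then at the chest's x = -5 mm), 0.165 fully out (towards the chest's -x); starts about 0.14 to 0.16 open. It slides with 1.5 N of friction and stays where it is left.
- drawer_floor (a point): Centre of the drawer's inner floor, 23 mm above the bench; moves with the drawer, axes as the chest's. The inside is 186 (x) by 158 (y), walls 6 thick stand 40 above the floor; the front board (198 wide, 10 to 80 above the bench) has its outer face at x = -115. Only what lies farther out than the chest's own x = -122 mm is clear of the top board, whose underside is 58 above this floor.
- drawer_handle (a point): Middle of the drawer's steel bar handle: a round bar 90 long along the chest's y, 35 mm in front of the front board and 55 mm above the bench; moves with the drawer.
- carton: Plain cardboard carton with a band of paper tape round its middle, 78 (its x) by 46 (y) by 36 high, 0.12 kg. Origin: centre of its underside; z up.
- cap: The loose black plastic end cap: a round cup, 36 mm across and 40 high, standing mouth down; wall 4.5, inside depth 34, 30 g. Origin: centre of its mouth (its lower rim); z up through its closed top. A bead runs round the inside 8 mm above the mouth and leaves an opening of 21.
- post_bare: The one steel post without a cap (any corner; the other three carry caps like the loose one, tops 58 above the chest's top). Origin: on the chest's top, on the post's axis; z up. Its shoulder, 33 across, ends 18 above the chest's top; on it stands a stud 19 across and 26.5 high with a bevelled end; three sprung steel balls in the stud stand out to 26 across, 13 above the shoulder.
- stud_seat (a point): Centre of the shoulder's upper face, 113 mm above the bench, where the cap's mouth comes to rest. The cap meets the stud's end when its mouth is about 18 mm above this point and the balls at about 10 mm; from there it takes roughly 5 to 15 N, until at about 6 mm the push drops suddenly and the balls draw the cap down; it stops hard on the shoulder at 0. Some 10 N holds it firmly there.
- turned_handle: Bystander: a loose turned wooden tool handle, 96 long, 18 high; leave it alone.
- block_l4: Bystander: a planed hardwood block, 130 x 42 x 47; leave it alone.
There are look-alikes about, which are no part of the job. What is shaped like the carton but orange is not meant.

How it is judged (in metres and radians):
On the way, in this order (a step that is already met when the one before it is completed fails the run):
1. the carton lies in the drawer (x of carton in the frame of drawer_floor between -0.09 and 0.09 m and y of carton in the frame of drawer_floor between -0.077 and 0.077 m and z of carton in the frame of drawer_floor between -0.005 and 0.045 m and contact force between the fingers and carton below 0.5 N), for 0.2 s.
2. the drawer is shut with the carton in it (x of carton in the frame of drawer_floor between -0.09 and 0.09 m and y of carton in the frame of drawer_floor between -0.077 and 0.077 m and z of carton in the frame of drawer_floor between -0.005 and 0.045 m and value of joint drawer below 0.006 m), for 0.2 s.
3. the cap has snapped over the balls and sits home on the bare post (horizontal distance between cap and stud_seat below 0.003 m and z of cap in the frame of stud_seat between -0.003 and 0.003 m and angle between the z axis of cap and the z axis of post_bare, either way round below 0.12 rad), for 0.2 s.
At the end, for the whole second after the job is handed in: The carton is in the drawer, the drawer is shut to 6 mm, the cap sits home and upright on the bare post (mouth within 3 mm of the shoulder, centred to 3 mm), and the fingers, still on the cap, press it on the post with more than 5 N (all of step 2 and all of step 3 and contact force between cap and post_bare above 5 N and contact force between the fingers and cap above 2 N); the arm keeps its last pose, push and grip.
It fails at once if the turned handle is moved by more than 30 mm (distance of turned_handle from where it was at the start of the episode above 0.03 m).
It fails at once if the loose wood block is moved by more than 30 mm (distance of block_l4 from where it was at the start of the episode above 0.03 m).
It also fails if it takes over 72 s, if anything falls off the work surface, if the arm or the gripper's body presses on something with over 40 N, if the wrist force passes 120 N, or if a joint passes its speed limit or range.

## Working session

There is one attempt and no reset: what is moved stays moved. The work goes in short steps, Python scripts to look and compute and a tool call to move; the robot and the scene stay as the last step left them, time stands still between calls to the robot, and variables do not carry over. Pictures are saved under pics/ and viewed, at most 10 in all, crops included, and the job is handed in when it is done.

```bash
ls; mkdir -p pics; python3 - <<'E'
from plant import bot,capture,regions_of,pinpoint
import cv2,numpy as np
s=bot.state();print(s['clock'],s['eef_pos'],s['orientation'],s['finger_gap'],s['ft_force'])
for c in ['scene','top']:
    d=capture(c);cv2.imwrite(f'pics/{c}1.png',d['image'][:,:,::-1]);print(c,d['vertical_fov'],d['cx'],d['cy'],np.round(d['cam_to_world'],3).tolist(),[k for k in d])
    for t in ['chest','drawer_floor','drawer_handle','carton','cap','post_bare','stud_seat','turned_handle','block_l4']:
        print(t,[(np.round(p['centre'],1).tolist(),round(p['score'],2)) for p in pinpoint(c,t)][:5],[(p['extent'],round(p['score'],2)) for p in regions_of(c,t)][:4] if t in('carton','cap','chest','turned_handle','block_l4') else '')
E
```

```text
pics
0.0 [205.05274869 536.96028604 249.82874015] [ 1.81383189e-01  9.83412358e-01 -5.15939088e-04 -8.41919126e-05] 85.3228594398477 [ 0.13576062 -0.23208021 -0.00348504]
scene 48.23180556456142 318.34487961706867 242.492250045738 [[-0.915, 0.216, -0.339, 9.465], [-0.402, -0.517, 0.755, 1112.703], [-0.012, 0.828, 0.561, 938.241], [0.0, 0.0, 0.0, 1.0]] ['image', 'vertical_fov', 'cx', 'cy', 'cam_to_world']
chest [([314.5, 252.3], 0.63)] [([239.8, 204.4, 87.1, 111.1], 0.82)]
drawer_floor [([295.0, 275.7], 0.73)] 
drawer_handle [([265.2, 296.4], 0.56)] 
carton [] []
cap [([260.2, 364.0], 0.52)] [([250.2, 349.0, 15.5, 18.8], 0.78)]
post_bare [] 
stud_seat [] 
turned_handle [] []
block_l4 [([232.1, 315.8], 0.85)] []
top 51.66759612827986 319.0357989877804 230.52032978164937 [[0.004, 0.993, -0.118, 394.077], [-1.0, 0.004, 0.0, 17.903], [0.001, 0.118, 0.993, 1301.215], [0.0, 0.0, 0.0, 1.0]] ['image', 'vertical_fov', 'cx', 'cy', 'cam_to_world']
chest [([360.3, 223.8], 0.76)] [([241.6, 178.1, 175.9, 88.6], 0.94)]
drawer_floor [([303.4, 223.0], 0.76)] 
drawer_handle [([239.3, 222.2], 0.87), ([231.3, 191.9], 0.28)] 
carton [([472.3, 243.7], 0.83), ([332.6, 250.3], 0.73), ([480.5, 295.9], 0.62)] [([468.4, 285.7, 32.9, 20.5], 0.69), ([460.9, 228.1, 33.2, 31.4], 0.58)]
cap [([239.4, 221.4], 0.25)] [([175.6, 239.6, 17.1, 14.5], 0.51)]
post_bare [([328.8, 249.1], 0.6)] 
stud_seat [([328.6, 251.3], 0.69)] 
turned_handle [] [([440.0, 182.2, 15.7, 33.3], 0.53)]
block_l4 [([233.9, 190.5], 0.94), ([304.1, 226.5], 0.73)] [([203.7, 178.8, 57.5, 18.1], 0.9)]
```

View pics/top1.png

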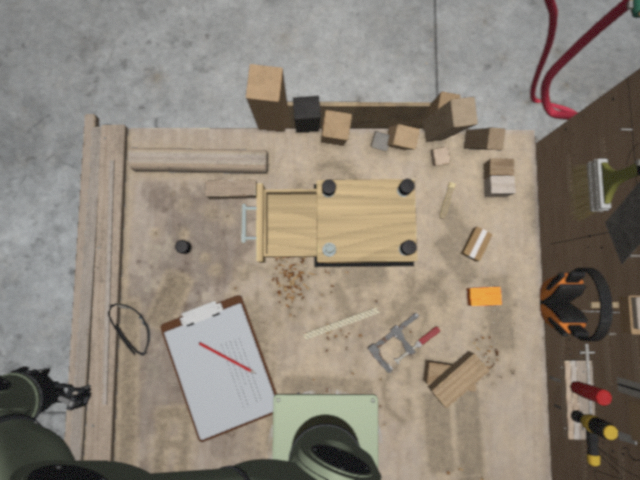

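View pics/scene1.png

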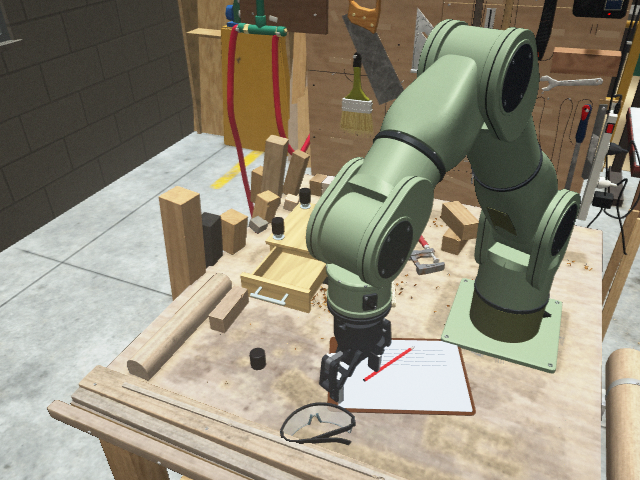

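The top view shows the chest with its drawer opening to the left (world +y). The handle is at (247,222), the bare post at (329,249), and the other posts are capped at (329,187), (406,186) and (407,247). The taped carton is at (477,243), with the orange look-alike at (485,296). The loose cap is at (182,246) and block_l4 at (232,190). In the scene view the cap is at (258,358).

```bash
cat > h.py <<'E'
from plant import bot,capture,regions_of,pinpoint,ticket
import cv2,numpy as np
from scipy.spatial.transform import Rotation as R
def ray(d,p):
    f=240/np.tan(np.radians(d['vertical_fov']/2));T=np.array(d['cam_to_world'])
    return T[:3,3],T[:3,:3]@np.array([(p[0]-d['cx'])/f,-(p[1]-d['cy'])/f,-1])
def onz(d,p,z):
    o,r=ray(d,p);return o+r*(z-o[2])/r[2]
def proj(d,P):
    f=240/np.tan(np.radians(d['vertical_fov']/2));T=np.array(d['cam_to_world'])
    q=T[:3,:3].T@(np.array(P,float)-T[:3,3]);return np.array([d['cx']-f*q[0]/q[2],d['cy']+f*q[1]/q[2]])
def tool(P):  # world target -> shift in tool axes from measured pose
    s=bot.state();return R.from_quat(s['orientation']).inv().apply(np.array(P)-s['eef_pos'])
E
python3 - <<'E'
from h import *
d=capture('top');im=d['image']
g=im.max(2)
def blobs(x0,y0,x1,y1,m):
    n,l,st,c=cv2.connectedComponentsWithStats(m[y0:y1,x0:x1].astype(np.uint8));
    return [(c[i]+[x0,y0],st[i]+np.array([x0,y0,0,0,0])) for i in range(1,n) if st[i,4]>40]
dark=g<70
P={}
for c,st in blobs(160,170,420,270,dark):
    print(np.round(c,1),st, 'z153',np.round(onz(d,c,153),1),'z40',np.round(onz(d,c,40),1))
print('post139',onz(d,[329,249.5],139.5))
# carton
r=im[215:275,450:510]; 
print('blk',[onz(d,p,47) for p in [(206,181),(257,181),(257,196)]])
up=cv2.resize(im[170:275,220:515],None,fx=2.7,fy=2.7,interpolation=cv2.INTER_CUBIC);cv2.imwrite('pics/c2.png',up[:,:,::-1])
E
```

```text
[405.6 186.7] [399 180  14  15 143] z153 [ 635.9 -186.2  153. ] z40 [ 659.7 -206.3   40. ]
[184.2 246.9] [176 241  15  13  97] z153 [491.2 330.5 153. ] z40 [500.8 361.2  40. ]
[362.8 263.8] [315 260  98   6 283] z153 [453.9 -84.2 153. ] z40 [459.8 -94.2  40. ]
post139 [487.82871389  -6.15480273 139.5       ]
blk [array([670.96715867, 309.38800466,  47.        ]), array([671.5550414, 177.9153352,  47.       ]), array([632.280762  , 177.16553392,  47.        ])]
```

View pics/c2.png

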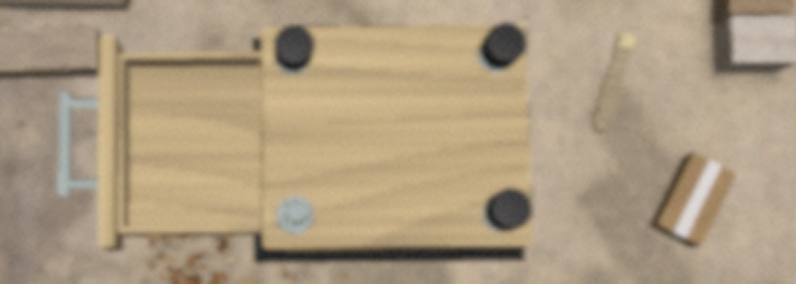

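The crop shows the carton's top with corners at about crop (690,152), (735,178), (700,245) and (655,222). Its centre is near full-image (477.8,243.7), and its long axis points up and to the right.

```bash
python3 - <<'E'
from h import *
d=capture('top')
c=lambda x,y:(x/2.7+220-.3,y/2.7+170-.3)
q=[onz(d,c(*p),36) for p in [(690,152),(735,178),(700,245),(655,222)]]
print(np.round(q,1)[:,:2].tolist(),np.mean(q,0))
cap=[onz(d,c(*p),153) for p in [(295,44),(505,42),(512,207)]];print('caps',np.round(cap,1)[:,:2].tolist())
st=onz(d,c(296,213),139.5);print('stud',st)
h=[onz(d,c(*p),55) for p in [(64,94),(64,193)]];print('handle',np.round(h,1).tolist())
print('boardtop',[np.round(onz(d,c(*p),80),1) for p in [(101,36),(101,245)]])
print('chest corners',[np.round(onz(d,c(*p),95),1) for p in [(262,25),(528,25),(528,248),(262,248)]])
print('turned?',[np.round(onz(d,c(*p),9),1) for p in [(625,40),(600,128)]])
P=np.mean(q,0);P[2]=250;print(tool([450,100,300]),tool(P))
E
```

```text
[[558.5, -384.6], [533.7, -426.6], [469.8, -391.2], [491.5, -349.3]] [ 513.36976898 -387.9211985    36.        ]
caps [[636.9, -5.5], [639.5, -189.0], [494.9, -192.6]]
stud [489.9785114   -6.92536108 139.5       ]
handle [[608.6, 210.4, 55.0], [514.8, 208.3, 55.0]]
boardtop [array([659.1, 173.3,  80. ]), array([464.8, 169.6,  80. ])]
chest corners [array([666.8,  23.7,  95. ]), array([ 667.9, -220.8,   95. ]), array([ 462.9, -217. ,   95. ]), array([461.9,  22.7,  95. ])]
turned? [array([ 672.8, -333. ,    9. ]), array([ 585.2, -306.2,    9. ])]
[-384.73289648 -321.01335771  -49.70798969] [-6.17998056e+02 -7.54213930e+02  3.66487008e-01]
```

Units first: shifts go in shares of 750 mm and turns go in shares of pi rad. So -385 mm / 750 = -0.5133, -321 mm / 750 = -0.428, 0.12 rad / 3.1416 = 0.0382.

Call:
move_tool --moves '[{"sx":-0.5133, "sy":-0.428, "sz":-0.0667, "az":0.0382}, {"sx":-0.5133, "sy":-0.428, "sz":-0.0667, "az":0.0382}, {"sx":-0.5133, "sy":-0.428, "sz":-0.0667, "az":0.0382}, {"sx":-0.5133, "sy":-0.428, "sz":-0.0667, "az":0.0382}, {"sx":-0.5133, "sy":-0.428, "sz":-0.0667, "az":0.0382}, {"sx":-0.5133, "sy":-0.428, "sz":-0.0667, "az":0.0382}, {"sx":-0.5133, "sy":-0.428, "sz":-0.0667, "az":0.0382}, {"sx":-0.5133, "sy":-0.428, "sz":-0.0667, "az":0.0382}, {"sx":-0.5133, "sy":-0.428, "sz":-0.0667, "az":0.0382}, {"sx":-0.5133, "sy":-0.428, "sz":-0.0667, "az":0.0382}, {"sx":-0.5133, "sy":-0.428, "sz":-0.0667, "az":0.0382}, {"sx":-0.5133, "sy":-0.428, "sz":-0.0667, "az":0.0382}, {"sx":-0.5133, "sy":-0.428, "sz":-0.0667, "az":0.0382}, {"sx":-0.5133, "sy":-0.428, "sz":-0.0667, "az":0.0382}, {"sx":-0.5133, "sy":-0.428, "sz":-0.0667, "az":0.0382}]' --jaw 85

```text
clock: 2.85
eef_pos: [450.2, 100.0, 300.3]
orientation: [0.24, 0.971, 0.0, -0.0]
ft_force: [0.2, 0.3, -1.0]
finger_gap: 84.9
grip_force: 0.0
```

```bash
python3 -c "
from h import *;print(tool([513,-388,220]))"
```

```text
[-283.26654028 -402.35059654   80.14252866]
```

To row units: -402 mm / 750 = -0.536, -283 mm / 750 = -0.3773.

Call:
move_tool --moves '[{"sx":-0.3773, "sy":-0.536, "sz":0.1067}, {"sx":-0.3773, "sy":-0.536, "sz":0.1067}, {"sx":-0.3773, "sy":-0.536, "sz":0.1067}, {"sx":-0.3773, "sy":-0.536, "sz":0.1067}, {"sx":-0.3773, "sy":-0.536, "sz":0.1067}, {"sx":-0.3773, "sy":-0.536, "sz":0.1067}, {"sx":-0.3773, "sy":-0.536, "sz":0.1067}, {"sx":-0.3773, "sy":-0.536, "sz":0.1067}, {"sx":-0.3773, "sy":-0.536, "sz":0.1067}, {"sx":-0.3773, "sy":-0.536, "sz":0.1067}, {"sx":-0.3773, "sy":-0.536, "sz":0.1067}, {"sx":-0.3773, "sy":-0.536, "sz":0.1067}, {"sx":-0.3773, "sy":-0.536, "sz":0.1067}, {"sx":-0.3773, "sy":-0.536, "sz":0.1067}, {"sx":-0.3773, "sy":-0.536, "sz":0.1067}, {"sx":-0.3773, "sy":-0.536, "sz":0.1067}]'

```text
clock: 4.18
eef_pos: [514.2, -385.7, 220.7]
orientation: [0.239, 0.971, 0.0, 0.0]
ft_force: [0.0, 0.3, -0.6]
finger_gap: 85.1
grip_force: 0.0
```

```bash
python3 - <<'E'
from h import *
d=capture('wrist');cv2.imwrite('pics/w1.png',d['image'][:,:,::-1]);print(d['vertical_fov'],d['cx'],d['cy'],np.round(d['cam_to_world'],2).tolist())
for p in pinpoint('wrist','carton'):print(p,onz(d,p['centre'],0))
for p in regions_of('wrist','carton'):
    m=p['mask'].astype(np.uint8);c=cv2.findContours(m,0,2)[0];c=max(c,key=cv2.contourArea);b=cv2.boxPoints(cv2.minAreaRect(c));print(p['score'],b.round(),np.round([onz(d,x,36) for x in b],1).tolist())
E
```

```text
68.28427563435302 325.7725682301636 235.90109448584315 [[0.46, -0.84, -0.27, 445.07], [0.89, 0.44, 0.14, -349.03], [0.0, -0.31, 0.95, 345.04], [0.0, 0.0, 0.0, 1.0]]
{'centre': [234.5, 86.7], 'score': 0.82} [ 380.38297708 -407.88407417    0.        ]
{'centre': [323.5, 207.7], 'score': 0.59} [ 516.52660075 -388.84889881    0.        ]
0.84 [[294. 168.]
 [347. 168.]
 [347. 257.]
 [294. 257.]] [[466.1, -390.9, 36.0], [487.4, -350.3, 36.0], [561.1, -387.2, 36.0], [538.1, -431.1, 36.0]]
0.84 [[169.  79.]
 [252.  26.]
 [289.  85.]
 [206. 137.]] [[358.0, -445.1, 36.0], [357.0, -366.8, 36.0], [406.5, -362.0, 36.0], [409.7, -443.9, 36.0]]
0.61 [[452.   0.]
 [639.   0.]
 [639. 302.]
 [452. 302.]] [[411.9, -223.9, 36.0], [477.4, -98.8, 36.0], [735.6, -155.6, 36.0], [650.8, -317.5, 36.0]]
```

View pics/w1.png

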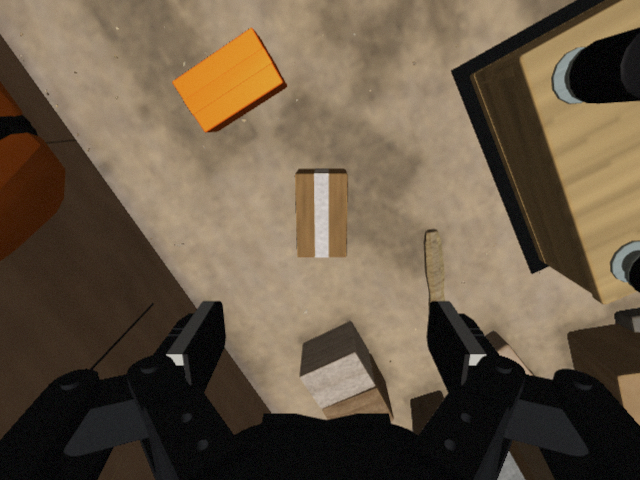

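The wrist picture shows the taped carton squarely between the jaws' directions, with its top face at columns 295–348 and rows 174–257. The orange look-alike is at (230,80). The turned handle is at (433,265), clear of the fingers.

```bash
python3 -c "
from h import *;print(tool([515,-389.5,27]))"
```

```text
[ -2.31377394  -2.00066633 193.84319731]
```

To row units: 193 mm / 750 = 0.2573, 185 mm / 750 = 0.2467.

Call:
move_tool --moves '[{"sx":-0.0027, "sy":-0.0013, "sz":0.0533}, {"sx":-0.0027, "sy":-0.0013, "sz":0.1067}, {"sx":-0.0027, "sy":-0.0013, "sz":0.16}, {"sx":-0.0027, "sy":-0.0013, "sz":0.2}, {"sx":-0.0027, "sy":-0.0013, "sz":0.2267}, {"sx":-0.0027, "sy":-0.0013, "sz":0.2467}, {"sx":-0.0027, "sy":-0.0013, "sz":0.2573}, {"sx":-0.0027, "sy":-0.0013, "sz":0.2573}, {"sx":-0.0027, "sy":-0.0013, "sz":0.2573}]' --jaw 85

```text
clock: 5.08
eef_pos: [515.0, -389.6, 28.3]
orientation: [0.24, 0.971, -0.0, 0.0]
ft_force: [-0.1, 0.7, 0.5]
finger_gap: 84.8
grip_force: 0.0
```

Call:
move_tool --moves '[{}, {}, {}, {}, {}, {}, {}, {}]' --jaw 30 --force 30

```text
clock: 5.75
eef_pos: [514.9, -389.7, 28.2]
orientation: [0.24, 0.971, -0.0, 0.0]
ft_force: [-1.4, 1.3, 8.5]
finger_gap: 45.7
grip_force: 31.1
```

To row units: -220 mm / 750 = -0.2933, -200 mm / 750 = -0.2667.

Call:
move_tool --moves '[{"sz":-0.0533}, {"sz":-0.1067}, {"sz":-0.16}, {"sz":-0.2133}, {"sz":-0.2667}, {"sz":-0.2933}]'

```text
clock: 6.25
eef_pos: [515.2, -389.9, 252.7]
orientation: [0.24, 0.971, -0.001, 0.003]
ft_force: [-0.1, -0.9, -0.8]
finger_gap: 45.6
grip_force: 32.3
```

Call:
move_tool --moves '[{"sx":0.2387, "sy":0.596, "az":0.3406}, {"sx":0.2387, "sy":0.596, "az":0.3406}, {"sx":0.2387, "sy":0.596, "az":0.3406}, {"sx":0.2387, "sy":0.596, "az":0.3406}, {"sx":0.2387, "sy":0.596, "az":0.3406}, {"sx":0.2387, "sy":0.596, "az":0.3406}, {"sx":0.2387, "sy":0.596, "az":0.3406}, {"sx":0.2387, "sy":0.596, "az":0.3406}, {"sx":0.2387, "sy":0.596, "az":0.3406}, {"sx":0.2387, "sy":0.596, "az":0.3406}, {"sx":0.2387, "sy":0.596, "az":0.3406}, {"sx":0.2387, "sy":0.596, "az":0.3406}, {"sx":0.2387, "sy":0.596, "az":0.3406}, {"sx":0.2387, "sy":0.596, "az":0.3406}, {"sx":0.2387, "sy":0.596, "az":0.3406}, {"sx":0.2387, "sy":0.596, "az":0.3406}]'

```text
clock: 7.58
eef_pos: [564.5, 88.3, 247.5]
orientation: [0.702, 0.712, -0.0, 0.0]
ft_force: [0.0, -0.4, -0.7]
finger_gap: 45.6
grip_force: 32.2
```

```bash
python3 - <<'E'
from h import *
d=capture('wrist');e=capture('top');cv2.imwrite('pics/wt2.png',cv2.resize(np.hstack([d['image'],e['image']])[:,:,::-1],(800,300),interpolation=cv2.INTER_AREA))
E
```

```text
(no output)
```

View pics/wt2.png

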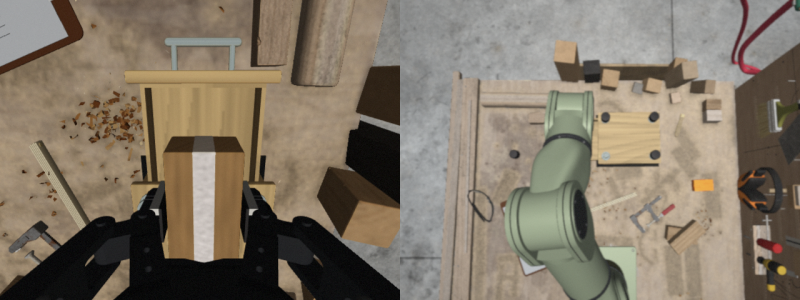

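The carton is centred over the open drawer and square to it. In the left half the front board is at row 76 and the handle at row 42.

To row units: 195 mm / 750 = 0.26, 192 mm / 750 = 0.256.

Call:
move_tool --moves '[{"sz":0.0533}, {"sz":0.1067}, {"sz":0.16}, {"sz":0.2}, {"sz":0.2267}, {"sz":0.2467}, {"sz":0.256}, {"sz":0.26}, {"sz":0.26}, {"sz":0.26}]'

```text
clock: 8.52
eef_pos: [565.0, 89.3, 53.2]
orientation: [0.702, 0.713, 0.0, 0.0]
ft_force: [0.9, -0.0, -0.1]
finger_gap: 45.3
grip_force: 32.1
```

To row units: 2 mm / 750 = 0.0027.

Call:
move_tool --moves '[{"sz":0.0027}, {"sz":0.0027}, {"sz":0.0027}, {"sz":0.0027}, {"sz":0.0027}, {"sz":0.0027}]' --jaw 75

```text
clock: 9.02
eef_pos: [564.6, 89.4, 50.4]
orientation: [0.701, 0.713, 0.0, 0.0]
ft_force: [0.6, -0.2, 0.4]
finger_gap: 75.2
grip_force: 0.0
```

Call:
move_tool --moves '[{"sz":-0.0267}, {"sz":-0.08}, {"sz":-0.1333}, {"sz":-0.1867}, {"sz":-0.2133}, {"sz":-0.2133}, {"sz":-0.2133}]' --jaw 0

```text
clock: 9.6
eef_pos: [564.8, 89.6, 211.1]
orientation: [0.701, 0.713, 0.001, 0.0]
ft_force: [-0.1, 0.5, -0.8]
finger_gap: 0.1
grip_force: 0.0
```

```bash
python3 - <<'E'
from h import *
d=capture('wrist');cv2.imwrite('pics/w3.png',d['image'][:,:,::-1])
for t in ['carton','drawer_floor','drawer_handle','cap']:
  for p in pinpoint('wrist',t):print(t,p,onz(d,p['centre'],{'carton':23,'drawer_floor':23,'drawer_handle':55,'cap':0}[t]))
E
```

```text
carton {'centre': [326.5, 215.7], 'score': 0.61} [566.38254683  87.1307244   23.        ]
drawer_handle {'centre': [324.3, 57.6], 'score': 0.64} [562.5931219  212.25580485  55.        ]
drawer_handle {'centre': [436.1, 25.3], 'score': 0.54} [640.42655655 233.94196505  55.        ]
```

View pics/w3.png

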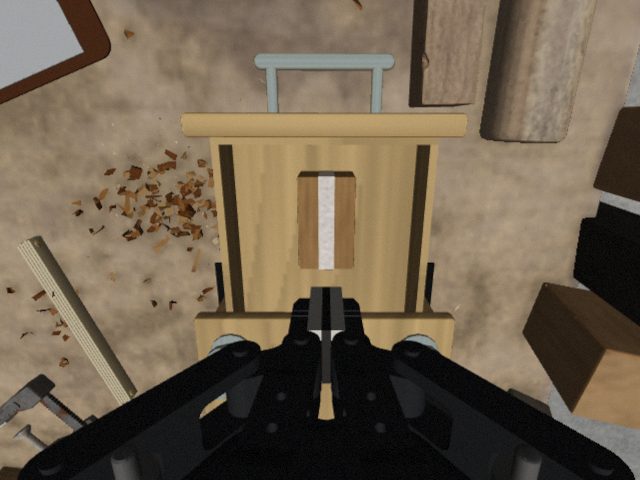

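The carton lies flat in the middle of the drawer at (326,220) and the fingers are free. The handle bar is at row 61. Next I close the fingers and push on the bar.

To row units: 165 mm / 750 = 0.22, 160 mm / 750 = 0.2133.

Call:
move_tool --moves '[{"sx":0.0533, "sy":-0.0027}, {"sx":0.1067, "sy":-0.0027}, {"sx":0.16, "sy":-0.0027}, {"sx":0.2133, "sy":-0.0027}, {"sx":0.22, "sy":-0.0027}, {"sx":0.22, "sy":-0.0027, "sz":0.0533}, {"sx":0.22, "sy":-0.0027, "sz":0.1067}, {"sx":0.22, "sy":-0.0027, "sz":0.16}, {"sx":0.22, "sy":-0.0027, "sz":0.1933}, {"sx":0.22, "sy":-0.0027, "sz":0.2067}, {"sx":0.22, "sy":-0.0027, "sz":0.2067}, {"sx":0.22, "sy":-0.0027, "sz":0.2067}]' --jaw 0

```text
clock: 10.85
eef_pos: [560.3, 254.3, 56.1]
orientation: [0.701, 0.713, 0.0, 0.0]
ft_force: [0.4, -0.7, 0.8]
finger_gap: 0.2
grip_force: 0.0
```

Call:
move_tool --moves '[{"sx":-0.02}, {"sx":-0.0333}, {"sx":-0.0467}, {"sx":-0.0667}, {"sx":-0.0867}, {"sx":-0.1067}, {"sx":-0.1267}, {"sx":-0.1467}, {"sx":-0.1667}, {"sx":-0.1867}, {"sx":-0.2067}, {"sx":-0.22}, {"sx":-0.2267}, {"sx":-0.2267}]'

```text
clock: 12.02
eef_pos: [562.9, 83.1, 55.7]
orientation: [0.702, 0.712, 0.0, 0.0]
ft_force: [0.8, -0.3, -0.5]
finger_gap: 0.3
grip_force: 0.0
```

To row units: -8 mm / 750 = -0.0107, -6 mm / 750 = -0.008.

Call:
move_tool --moves '[{"sx":-0.0027}, {"sx":-0.0053}, {"sx":-0.008}, {"sx":-0.0107}]'

```text
clock: 12.35
eef_pos: [562.7, 76.8, 55.3]
orientation: [0.701, 0.713, 0.0, -0.0]
ft_force: [-0.2, 1.6, 1.5]
finger_gap: -0.1
grip_force: 0.8
```

Call:
move_tool --moves '[{"sx":-0.0013}, {"sx":-0.0027}, {"sx":-0.004}]'

```text
clock: 12.6
eef_pos: [562.8, 73.4, 55.3]
orientation: [0.701, 0.713, -0.0, -0.0]
ft_force: [-0.1, 1.8, 1.0]
finger_gap: 0.4
grip_force: 0.8
```

Call:
move_tool --moves '[{"sx":-0.0013}, {"sx":-0.0027}, {"sx":-0.004}]'

```text
clock: 12.85
eef_pos: [562.8, 72.6, 55.3]
orientation: [0.701, 0.713, 0.001, -0.001]
ft_force: [-0.3, 19.8, 2.0]
finger_gap: -0.1
grip_force: 9.4
```

To row units: 287 mm / 750 = 0.3827, 210 mm / 750 = 0.28.

Call:
move_tool --moves '[{"sx":-0.0013}, {"sx":-0.0013}, {"sx":0.02}, {"sx":0.06}, {"sx":0.08, "sz":-0.0533}, {"sx":0.12, "sy":-0.0267, "sz":-0.1067}, {"sx":0.1733, "sy":-0.0533, "sz":-0.16}, {"sx":0.2267, "sy":-0.08, "sz":-0.2}, {"sx":0.28, "sy":-0.0853, "sz":-0.2}, {"sx":0.3333, "sy":-0.0853, "sz":-0.2}, {"sx":0.3827, "sy":-0.0853, "sz":-0.2}, {"sx":0.3827, "sy":-0.0853, "sz":-0.2}, {"sx":0.3827, "sy":-0.0853, "sz":-0.2}]' --jaw 85

```text
clock: 13.93
eef_pos: [492.2, 362.4, 205.0]
orientation: [0.699, 0.715, 0.001, -0.001]
ft_force: [-1.1, 1.2, -1.1]
finger_gap: 85.5
grip_force: 0.0
```

```bash
python3 - <<'E'
from h import *
d=capture('wrist');e=capture('top');cv2.imwrite('pics/wt4.png',np.hstack([cv2.resize(d['image'],(400,300),interpolation=cv2.INTER_AREA),cv2.resize(e['image'][150:300,220:420],(400,300))])[:,:,::-1])
for p in pinpoint('wrist','cap'):print(p,onz(d,p['centre'],0))
m=(d['image'].max(2)<60).astype(np.uint8);n,l,st,c=cv2.connectedComponentsWithStats(m[100:300,200:450])
for i in range(1,n):
  if st[i,4]>150:print(st[i]+[200,100,0,0,0],c[i]+[200,100])
for p in regions_of('wrist','cap'):print(p['extent'],p['score'])
for p in pinpoint('top','drawer_handle'):print(p,onz(e,p['centre'],55))
for p in pinpoint('top','stud_seat'):print(p,onz(e,p['centre'],113))
E
```

```text
{'centre': [339.9, 202.4], 'score': 0.63} [505.96261553 369.33618001   0.        ]
[ 319  184   42   47 1551] [339.15409413 207.03352676]
[321.0, 182.9, 37.4, 47.5] 0.84
{'centre': [303.8, 222.2], 'score': 0.51} [563.79843827  56.15424719  55.        ]
{'centre': [328.1, 251.6], 'score': 0.7} [484.9014523   -4.55149525 113.        ]
```

View pics/wt4.png

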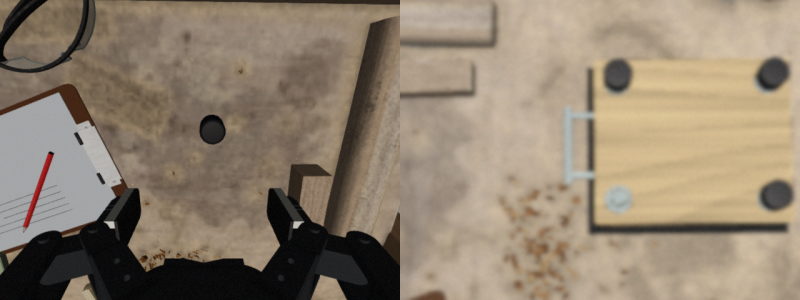

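Right half: the drawer is shut and flush, with its handle at (570,148) and the bare stud at (618,200). Left half: the loose cap is at wrist pixel (340,208).

```bash
python3 - <<'E'
from h import *
d=capture('wrist')
m=(d['image'].max(2)<60).astype(np.uint8);m[:170]=0;m[245:]=0;m[:,:300]=0;m[:,380:]=0
# fit cap centre: project cylinder silhouette and match mask extents
from scipy.optimize import minimize
a=np.linspace(0,2*np.pi,40)
ys,xs=np.nonzero(m);ob=np.array([xs.min()-.0,xs.max()+1,ys.min(),ys.max()+1])-.5;print(ob)
def ext(c):
    P=np.array([proj(d,[c[0]+18*np.cos(t),c[1]+18*np.sin(t),z]) for z in(0,40) for t in a]);return np.array([P[:,0].min(),P[:,0].max(),P[:,1].min(),P[:,1].max()])
r=minimize(lambda c:((ext(c)-ob)**2).sum(),[505,367],method='Nelder-Mead');print(r.x,r.fun,ext(r.x));print(tool([*r.x,22]))
E
```

```text
[315.5 357.5 174.5 221.5]
[504.07007323 370.54899339] 2.886058202394966 [314.95605532 358.04352294 173.41706427 222.55925228]
[ 15.15416234   9.57256474 183.39511392]
```

To row units: 100 mm / 750 = 0.1333, 80 mm / 750 = 0.1067.

Call:
move_tool --moves '[{"sx":0.0107, "sy":0.0067, "sz":0.0533}, {"sx":0.02, "sy":0.012, "sz":0.1067}, {"sx":0.02, "sy":0.012, "sz":0.1333}, {"sx":0.02, "sy":0.012, "sz":0.1333}, {"sx":0.02, "sy":0.012, "sz":0.1333}, {"sx":0.02, "sy":0.012, "sz":0.1333}]'

```text
clock: 14.78
eef_pos: [503.9, 371.3, 107.1]
orientation: [0.702, 0.712, 0.001, 0.0]
ft_force: [0.0, 0.8, -0.4]
finger_gap: 85.1
grip_force: 0.0
```

```bash
python3 - <<'E'
from h import *
d=capture('wrist')
for p in regions_of('wrist','cap'):
  e=p['extent'];print(e,p['score'])
m=(d['image'].max(2)<60).astype(np.uint8)
n,l,st,c=cv2.connectedComponentsWithStats(m);i=l[int(e[1]+e[3]/2),int(e[0]+e[2]/2)];s=st[i];ob=np.array([s[0],s[0]+s[2],s[1],s[1]+s[3]])-.5;print(ob)
from scipy.optimize import minimize
a=np.linspace(0,2*np.pi,40)
def ext(c):
    P=np.array([proj(d,[c[0]+18*np.cos(t),c[1]+18*np.sin(t),z]) for z in(0,40) for t in a]);return np.array([P[:,0].min(),P[:,0].max(),P[:,1].min(),P[:,1].max()])
r=minimize(lambda c:((ext(c)-ob)**2).sum(),[505,367],method='Nelder-Mead');print(r.x,r.fun,ext(r.x));print(tool([*r.x,26]))
d2=capture('scene');print('scene proj',proj(d2,[*r.x,20]))
E
```

```text
[297.8, 219.4, 56.4, 70.7] 0.85
[295.5 355.5 219.5 290.5]
[504.44831189 370.83765398] 10.089893828427368 [294.70748427 356.29627967 217.37096548 292.57242934]
[-0.91191682  0.52534421 81.20622118]
scene proj [256.37183438 358.62378907]
```

To row units: 80 mm / 750 = 0.1067, 79 mm / 750 = 0.1053.

Call:
move_tool --moves '[{"sx":-0.0013, "sz":0.04}, {"sx":-0.0013, "sz":0.0733}, {"sx":-0.0013, "sz":0.096}, {"sx":-0.0013, "sz":0.1053}, {"sx":-0.0013, "sz":0.1067}, {"sx":-0.0013, "sz":0.1067}, {"sx":-0.0013, "sz":0.1067}]'

```text
clock: 15.52
eef_pos: [503.6, 370.9, 26.7]
orientation: [0.701, 0.713, 0.001, 0.0]
ft_force: [-0.1, 0.5, 0.1]
finger_gap: 84.6
grip_force: 0.0
```

Call:
move_tool --moves '[{}, {}, {}, {}, {}, {}, {}, {}, {}]' --jaw 10 --force 60

```text
clock: 16.27
eef_pos: [503.2, 370.6, 25.9]
orientation: [0.701, 0.713, 0.0, -0.0]
ft_force: [-2.7, -1.0, 9.9]
finger_gap: 35.0
grip_force: 59.1
```

```bash
python3 -c "
from h import *;print(tool([489,-6,230]),bot.state()['orientation'])"
```

```text
[-376.2511356   -20.09842544 -204.21146648] [ 7.01458284e-01  7.12710486e-01  1.97253218e-04 -6.96692832e-06]
```

To row units: -376 mm / 750 = -0.5013, -350 mm / 750 = -0.4667.

Call:
move_tool --moves '[{"sz":-0.0533}, {"sz":-0.1067}, {"sz":-0.16}, {"sz":-0.2133}, {"sz":-0.2667}, {"sx":-0.0533, "sy":-0.0027, "sz":-0.284}, {"sx":-0.1067, "sy":-0.0053, "sz":-0.284}, {"sx":-0.16, "sy":-0.008, "sz":-0.284}, {"sx":-0.2133, "sy":-0.0107, "sz":-0.284}, {"sx":-0.2667, "sy":-0.0133, "sz":-0.284}, {"sx":-0.32, "sy":-0.016, "sz":-0.284}, {"sx":-0.3733, "sy":-0.0187, "sz":-0.284}, {"sx":-0.4267, "sy":-0.024, "sz":-0.284}, {"sx":-0.4667, "sy":-0.0267, "sz":-0.284}, {"sx":-0.5013, "sy":-0.0267, "sz":-0.284}, {"sx":-0.5013, "sy":-0.0267, "sz":-0.284}, {"sx":-0.5013, "sy":-0.0267, "sz":-0.284}, {"sx":-0.5013, "sy":-0.0267, "sz":-0.284}]'

```text
clock: 17.77
eef_pos: [489.1, -5.2, 238.4]
orientation: [0.701, 0.713, 0.0, -0.0]
ft_force: [0.4, 0.4, -0.0]
finger_gap: 35.0
grip_force: 60.0
```

```bash
python3 - <<'E'
from h import *
d=capture('wrist');cv2.imwrite('pics/w5.png',d['image'][:,:,::-1]);s=bot.state();print(s['eef_pos'],s['orientation'])
for t in ['stud_seat','post_bare','cap']:
  for p in pinpoint('wrist',t):print(t,p,onz(d,p['centre'],{'stud_seat':113,'post_bare':95,'cap':214}[t]))
E
```

```text
[489.09930528  -4.82766328 238.30131101] [ 7.01028851e-01  7.13132893e-01  8.79417415e-05 -1.35598148e-04]
stud_seat {'centre': [331.9, 233.6], 'score': 0.66} [494.23823409  -4.89036404 113.        ]
post_bare {'centre': [327.6, 231.3], 'score': 0.7} [491.21535864  -8.70309437  95.        ]
cap {'centre': [325.8, 297.9], 'score': 0.78} [489.70483059  -4.68103078 214.        ]
```

View pics/w5.png

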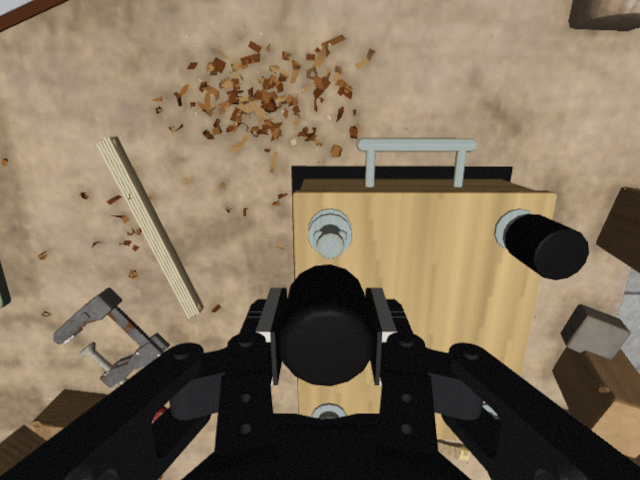

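The bare post is at about (330,230), with the stud end near (330,245). The held cap hangs below it at (326,340), centred between the pads. Next I fit the post's silhouette to get an exact position.

```bash
cat > fit.py <<'E'
from h import *
from scipy.optimize import minimize
a=np.linspace(0,2*np.pi,60,endpoint=False)
def circ(d,c,r,z):return np.array([proj(d,[c[0]+r*np.cos(t),c[1]+r*np.sin(t),z]) for t in a])
def model(d,c,k=8,box=(290,190,80,90)):
    m=np.zeros((box[3]*k,box[2]*k),np.uint8)
    for r0,z0,r1,z1 in [(16.5,95,16.5,113),(9.5,113,9.5,137),(9.5,137,7.5,139.5)]:
        P=np.vstack([circ(d,c,r0,z0),circ(d,c,r1,z1)]);P=(P+.5-[box[0],box[1]])*k
        cv2.fillPoly(m,[cv2.convexHull(P.astype(np.float32)).round().astype(np.int32)],1)
    return cv2.resize(m.astype(np.float32),(box[2],box[3]),interpolation=cv2.INTER_AREA)
def fit(d,c0,box=(290,190,80,90)):
    im=d['image'][box[1]:box[1]+box[3],box[0]:box[0]+box[2]].astype(float)
    m=((im[:,:,0]-im[:,:,2])<12)&(im.max(2)>55)
    n,l,st,cc=cv2.connectedComponentsWithStats(m.astype(np.uint8));i=1+np.argmax(st[1:,4]);m=(l==i).astype(np.uint8)
    m=cv2.morphologyEx(m,cv2.MORPH_CLOSE,np.ones((7,7))).astype(np.float32)
    f=lambda c:np.abs(model(d,c,8,box)-m).sum()
    r=minimize(f,c0,method='Nelder-Mead',options=dict(initial_simplex=np.array(c0)+[[0,0],[5,0],[0,5]]));return r.x,r.fun,m
E
python3 - <<'E'
from fit import *
d=capture('wrist');c,e,m=fit(d,[491,-7]);print(c,e,m.sum(),tool([*c,238]))
im=cv2.resize(d['image'],None,fx=6,fy=6,interpolation=cv2.INTER_CUBIC)
B=(290,190,80,90)
for r,z in[(16.5,95),(16.5,113),(9.5,137),(7.5,139.5)]:cv2.polylines(im,[((circ(d,c,r,z)+.5)*6).round().astype(np.int32)],True,(255,0,0))
o=im[190*6:280*6,290*6:370*6];mm=cv2.cvtColor(cv2.resize(m*255,(300,337),interpolation=0).astype(np.uint8),8);mm=np.vstack([mm,np.zeros((540-337,300,3),np.uint8)])
cv2.imwrite('pics/fit.png',np.hstack([o,mm])[:,:,::-1])
E
```

```text
[492.66718443  -5.73220342] 137.796875 1630.0 [-0.70211992  3.58322383  0.2762489 ]
```

View pics/fit.png

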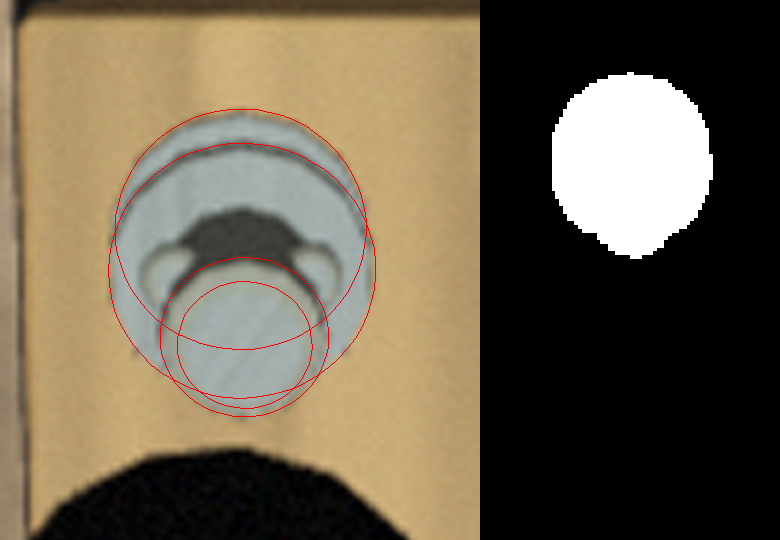

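The projected circles lie on the post's edges, so the fit is good: the post is at (492.7, -5.7). Next I measure the held cap with the same camera to cancel its bias.

```bash
cat > heldcap.py <<'E'
from fit import *
from scipy.optimize import least_squares
def held(d):
    s=bot.state();p=s['eef_pos'];g=d['image'].max(2)
    mc=proj(d,[p[0],p[1],p[2]-26]);pts=[]
    for x in range(int(mc[0])-32,int(mc[0])+33):
        col=g[:int(mc[1])+25,x]<45
        r=len(col)-1
        while r>0 and col[r]:r-=1
        pts.append((x,r+.5))
    pts=np.array(pts)
    def res(c):
        P=np.vstack([circ(d,c,18,p[2]-25.9),circ(d,c,18,p[2]+14.1)]);h=cv2.convexHull(P.astype(np.float32))
        return [cv2.pointPolygonTest(h,(float(a),float(b)),True) for a,b in pts]
    r=least_squares(res,p[:2],diff_step=1e-3,loss='soft_l1');return r.x-p[:2],np.abs(r.fun).mean(),p,pts
E
python3 - <<'E'
from heldcap import *
d=capture('wrist');b,e,p,pts=held(d);print('bias',b,e,p,pts[::8].tolist())
E
```

```text
bias [ 0.94457481 -1.53040445] 11.640442385667551 [489.08727307  -5.25406954 238.29098821] [[292.0, 283.5], [300.0, 273.5], [308.0, 269.5], [316.0, 314.5], [324.0, 314.5], [332.0, 265.5], [340.0, 267.5], [348.0, 271.5], [356.0, 278.5]]
```

To row units: 38 mm / 750 = 0.0507, 30 mm / 750 = 0.04.

Call:
move_tool --moves '[{"sy":0.004, "sz":0.0133}, {"sx":-0.0013, "sy":0.004, "sz":0.04}, {"sx":-0.0013, "sy":0.004, "sz":0.0507}, {"sx":-0.0013, "sy":0.004, "sz":0.0507}, {"sx":-0.0013, "sy":0.004, "sz":0.0507}, {"sx":-0.0013, "sy":0.004, "sz":0.0507}]'

```text
clock: 18.57
eef_pos: [492.3, -6.7, 200.8]
orientation: [0.701, 0.713, 0.0, 0.0]
ft_force: [-0.5, 1.1, -0.2]
finger_gap: 34.9
grip_force: 60.0
```

```bash
python3 - <<'E'
from heldcap import *
d=capture('wrist');b,e,p,pts=held(d);print('bias',b,e,p,pts[::8].tolist())
for box in [(290,190,80,90),(290,215,80,75)]:
    c,e,m=fit(d,[492,-6],box);print(c,e,m.sum())
cv2.imwrite('pics/w6.png',d['image'][150:350,220:440,::-1].repeat(3,0).repeat(3,1))
E
```

```text
bias [ 0.49752891 -1.67681305] 9.26413625430626 [492.35463769  -6.71501736 200.8944118 ] [[292.0, 283.5], [300.0, 273.5], [308.0, 269.5], [316.0, 315.5], [324.0, 313.5], [332.0, 313.5], [340.0, 267.5], [348.0, 271.5], [356.0, 278.5]]
[492.65837193  -6.57163959] 463.703125 1983.0
[492.71800655  -5.93298344] 473.390625 1983.0
```

```bash
sed -i 's/^    pts=np.array(pts)$/    pts=np.array(pts);pts=pts[(pts[:,1]<mc[1])]/' heldcap.py; python3 - <<'E'
from heldcap import *
d=capture('wrist');b,e,p,pts=held(d);print('bias',b,e,p,len(pts))
h=np.vstack([circ(d,p[:2]+b,18,p[2]-25.9)]);print(h.min(0),h.max(0));print(pts[::6].tolist())
E
```

```text
bias [ 0.60738356 -1.60273831] 0.3058532887347973 [492.33037619  -6.72824577 200.8975611 ] 46
[287.65860238 265.11740257] [363.62611829 333.24235163]
[[292.0, 283.5], [298.0, 275.5], [304.0, 271.5], [310.0, 268.5], [333.0, 265.5], [341.0, 267.5], [347.0, 271.5], [353.0, 276.5]]
```

Units first: shifts go in shares of 750 mm and turns go in shares of pi rad. So 38 mm / 750 = 0.0507, 2.5 mm / 750 = 0.0033.

Call:
move_tool --moves '[{"sx":0.0013, "sz":0.0133}, {"sx":0.0033, "sz":0.0333}, {"sx":0.0033, "sz":0.048}, {"sx":0.0033, "sz":0.0507}, {"sx":0.0033, "sz":0.0507}, {"sx":0.0033, "sz":0.0507}]' --force 80

```text
clock: 19.17
eef_pos: [492.3, -4.3, 163.0]
orientation: [0.701, 0.713, 0.0, 0.0]
ft_force: [-0.1, 0.1, -0.3]
finger_gap: 34.6
grip_force: 79.6
```

Call:
move_tool --moves '[{"sz":0.0027}, {"sz":0.0053}, {"sz":0.0067}, {"sz":0.0067}]'

```text
clock: 19.5
eef_pos: [492.0, -4.2, 157.2]
orientation: [0.701, 0.713, -0.0, -0.0]
ft_force: [0.1, -0.6, -0.9]
finger_gap: 34.2
grip_force: 79.6
```

Call:
move_tool --moves '[{"sz":0.0013}, {"sz":0.0027}, {"sz":0.0027}]'

```text
clock: 19.75
eef_pos: [492.0, -4.3, 155.2]
orientation: [0.701, 0.713, -0.0, 0.0]
ft_force: [0.5, 0.2, -0.1]
finger_gap: 34.5
grip_force: 79.6
```

To row units: 4 mm / 750 = 0.0053, 3 mm / 750 = 0.004.

Call:
move_tool --moves '[{"sz":0.002}, {"sz":0.004}, {"sz":0.0053}, {"sz":0.0053}]'

```text
clock: 20.08
eef_pos: [492.0, -4.7, 151.1]
orientation: [0.702, 0.713, -0.0, 0.0]
ft_force: [0.5, -5.4, -1.7]
finger_gap: 34.1
grip_force: 79.7
```

Call:
move_tool --moves '[{"sz":0.0013}, {"sz":0.0027}, {"sz":0.004}, {"sz":0.004}]'

```text
clock: 20.42
eef_pos: [492.1, -4.7, 148.4]
orientation: [0.702, 0.713, -0.0, 0.0]
ft_force: [-1.0, -4.8, 5.1]
finger_gap: 34.2
grip_force: 80.3
```

Call:
move_tool --moves '[{"sz":0.0013}, {"sz":0.0027}, {"sz":0.0027}]'

```text
clock: 20.67
eef_pos: [492.4, -4.8, 146.6]
orientation: [0.702, 0.713, 0.0, 0.001]
ft_force: [0.4, -5.9, 3.3]
finger_gap: 34.2
grip_force: 80.1
```

To row units: -1 mm / 750 = -0.0013, -0.6 mm / 750 = -0.0008.

Call:
move_tool --moves '[{"sx":-0.0008}, {"sx":-0.0013}, {"sx":-0.0013}]'

```text
clock: 20.92
eef_pos: [492.2, -5.1, 146.3]
orientation: [0.701, 0.713, 0.0, 0.0]
ft_force: [1.3, -1.3, 4.1]
finger_gap: 34.5
grip_force: 80.2
```

Call:
move_tool --moves '[{"sz":0.0013}, {"sz":0.0027}, {"sz":0.0027}]'

```text
clock: 21.17
eef_pos: [492.0, -5.2, 144.1]
orientation: [0.701, 0.713, -0.0, 0.0]
ft_force: [1.5, -2.6, -4.8]
finger_gap: 34.0
grip_force: 80.0
```

Call:
move_tool --moves '[{"sz":0.0013}, {"sz":0.0027}, {"sz":0.0027}]'

```text
clock: 21.42
eef_pos: [491.9, -5.2, 141.9]
orientation: [0.701, 0.713, -0.0, -0.0]
ft_force: [2.6, -2.0, -9.8]
finger_gap: 34.2
grip_force: 80.4
```

To row units: 3 mm / 750 = 0.004, 2 mm / 750 = 0.0027.

Call:
move_tool --moves '[{"sz":0.0013}, {"sz":0.0027}, {"sz":0.004}, {"sz":0.004}]' --force 100

```text
clock: 21.75
eef_pos: [491.9, -5.3, 139.2]
orientation: [0.701, 0.713, -0.0, -0.0]
ft_force: [0.1, -1.7, -1.0]
finger_gap: 33.8
grip_force: 100.1
```

Call:
move_tool --moves '[{"sz":0.0013}, {"sz":0.0013}]'

```text
clock: 21.92
eef_pos: [492.0, -5.3, 139.0]
orientation: [0.702, 0.713, 0.0, 0.0]
ft_force: [-5.2, -2.0, 18.8]
finger_gap: 34.1
grip_force: 102.3
```

Call:
move_tool --moves '[{"sz":0.0013}, {"sz":0.0013}]'

```text
clock: 22.08
eef_pos: [492.0, -5.3, 138.9]
orientation: [0.702, 0.713, 0.001, 0.0]
ft_force: [-10.3, -1.0, 43.8]
finger_gap: 34.0
grip_force: 104.9
```

To row units: -0.6 mm / 750 = -0.0008.

Call:
move_tool --moves '[{"sz":-0.0008}, {"sz":-0.0008}, {"sz":-0.0008}, {"sz":-0.0008}]'

```text
clock: 22.42
eef_pos: [492.0, -5.3, 139.0]
orientation: [0.701, 0.713, 0.0, 0.0]
ft_force: [-7.5, -2.0, 29.3]
finger_gap: 33.8
grip_force: 103.0
```

```bash
python3 - <<'E'
from h import *
d=capture('wrist')
for p in pinpoint('wrist','drawer_handle'):print(p,onz(d,p['centre'],55))
s=bot.state();print(s['eef_pos'],s['ft_force'],s['grip_force'])
E
```

```text
{'centre': [452.6, 151.1], 'score': 0.74} [564.46037449  58.7827565   55.        ]
[491.975371    -5.24192137 138.96128619] [-6.51867461 -1.00627306 28.9031119 ] 102.96619266271591
```

The cap is home and pressed. The handle readings (56–59) are a few mm above the 51.5 expected when shut, so I check that before handing in.

```bash
python3 - <<'E'
from h import *
d=capture('wrist');im=cv2.resize(d['image'],None,fx=3,fy=3,interpolation=cv2.INTER_CUBIC)
print(d['cam_to_world'][:3,3].round(1))
u=np.array([1,.02,0])  # chest y in world, approx
C=np.array([564,-98.5,0])
def line(off,z,w,col):
    a,b=[C+[s*w,off+s*w*.017,z] for s in(-1,1)]
    cv2.line(im,*[tuple(int(v) for v in (proj(d,q)+.5)*3) for q in(a,b)],col,1)
line(120,95,100,(255,0,0));line(150,55,45,(0,0,255));line(156,55,45,(255,0,255));line(131,3,111,(0,255,0));line(115,80,99,(255,255,0))
cv2.imwrite('pics/hd.png',im[80*3:270*3,340*3:600*3][:, :,::-1])
E
```

```text
[491.2  73.6 263.3]
```

View pics/hd.png

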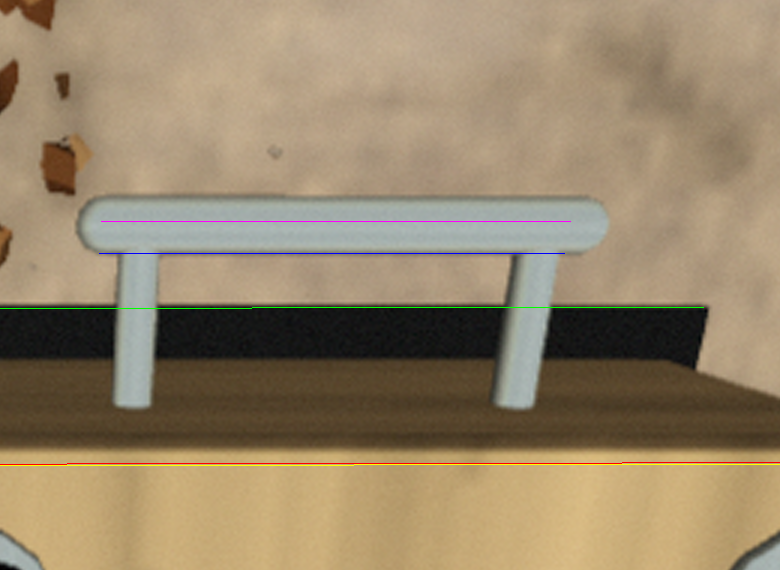

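```bash
python3 - <<'E'
from h import *
d=capture('wrist');g=d['image']
for n,r,z in [('bar lo',80+197/3,55),('bar hi',80+252/3,55),('foot',80+407/3,55),('mat',80+306/3,3),('brown bottom',80+360/3,10),('brown bottom z3',80+360/3,3),('dark line',80+432/3,80),('top edge',80+448/3,95),('light start',80+448/3,80)]:
    print(n,np.round(onz(d,(460,r-.5),z)[1]+98.5-(-.0),1))
for x in (420,460): print([tuple(int(v) for v in g[r,x]) for r in range(196,240,2)])
e=capture('top')
for p in pinpoint('top','drawer_handle'):print(p,onz(e,p['centre'],55))
E
```

```text
bar lo 160.6
bar hi 150.3
foot 119.5
mat 131.9
brown bottom 119.9
brown bottom z3 118.4
dark line 121.2
top edge 122.6
light start 118.2
[(25, 24, 23), (21, 21, 20), (71, 55, 36), (79, 60, 39), (86, 68, 44), (89, 70, 42), (86, 67, 41), (88, 68, 43), (77, 61, 36), (85, 67, 43), (81, 64, 39), (87, 67, 43), (86, 68, 42), (83, 65, 41), (76, 61, 39), (83, 64, 42), (99, 79, 51), (162, 134, 88), (200, 171, 113), (197, 166, 115), (199, 171, 120), (201, 172, 120)]
[(21, 20, 22), (23, 25, 23), (70, 59, 39), (81, 65, 42), (86, 71, 45), (86, 70, 43), (88, 71, 44), (83, 64, 42), (77, 63, 40), (85, 67, 43), (81, 64, 42), (87, 68, 42), (90, 73, 48), (83, 66, 40), (76, 59, 39), (81, 65, 41), (87, 68, 42), (154, 129, 83), (189, 161, 108), (191, 162, 109), (191, 162, 112), (191, 163, 113)]
{'centre': [303.3, 220.2], 'score': 0.5} [568.9149795   57.46372748  55.        ]
```

```bash
python3 -c "
from h import *;s=bot.state();print(s['eef_pos'],s['ft_force'],s['grip_force']);print(ticket.job_done())"
```

```text
[491.98977897  -5.26662232 138.98783127] [-7.01771895 -2.10876271 29.17802856] 102.96575255692005
the job is handed in; nothing more can be done
None
```

I handed the job in with the carton in the drawer, the drawer pushed to its stop, and the cap snapped home, still gripped and pressed down with about 29 N; the one doubt is the drawer, where my camera estimates put it 1–5.5 mm open against the 6 mm limit, although it hit a hard stop at about 20 N.

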